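# Set an eccentric strip guide with a slip gauge

### The job

First turn the handle bar of the eccentric disc on the strip guide until the gap between disc and fence lets the middle gauge slide through freely but would still stop the thickest one. Then take the middle gauge from the tray, stand it on the guide's wooden bed against the fence at the end nearest the tray, and slide it along the fence through the gap until it is wholly past the disc. Let go of it standing there on the bed, and leave the other two gauges in their places.

Things in the scene. Friction and masses are not known exactly. Their poses are not given: they have to be found in the camera images.
- guide: Strip guide fixed to the bench: wooden bed, steel fence, eccentric disc. Origin on the disc's pivot at bench height; z up; y along the fence, + towards the end nearest the tray. Bed top z 12 mm, x -65 to 100, y -115 to 135. Fence along the whole bed, inner face x = +64, 16 thick, top z 34. Disc 72 mm across, z 13 to 32. Handle bar 64 long, 12 thick, z 34 to 62, its middle on the pivot.
- eccentric (a joint): Turn of disc and bar, rad, counter-clockwise from above, 0 to 2.6; starts at 0.1 to 0.7. The disc's centre is 20 mm off the pivot, in line with the bar. At 0 the bar is square to the fence, the gap 8 mm; at 1.57 the bar is parallel to it, disc centre at guide y +20, gap 28. Gap in mm = 28 - 20 cos(value). Stiff (0.25 N m), stays where left.
- gauge_middle: The middle gauge, loose, upright in the tray: brass foot 20 mm wide (x), 40 long (y), 22 high; on its middle a stem 12 (x) by 20 (y) mm, up to 60 mm height. Origin: centre of the underside, z up. 0.14 to 0.28 kg. It goes through the gap with its long side y along the fence.
- gauge_thin: The thinnest gauge, loose, upright in the tray: same form and material, but foot and stem only 10 mm wide. Origin: centre of the underside. To be left alone.
- gauge_thick: The thickest gauge, loose, upright in the tray: same form and material, but the foot 36 mm wide. Origin: centre of the underside. To be left alone.
- tray: Shallow red tray fixed on the bench to the robot's left (+y) of the guide, 150 (x) by 250 (y) mm, floor 4 mm thick, rim 14 mm high. Origin: centre of the underside. The three gauges stand in it in a row along its y, about 78 mm apart, in any order.
Not all that is in view belongs to the job. Leave any grey or turquoise look-alike of the gauge_middle alone.

How it is judged:
By the outcome, as a careful person would: the job done as asked, in the order asked, and still so for the second after the job is handed in, with the robot touching nothing.
It also fails if it takes over 58 s, if anything falls off the work surface, if the arm or the gripper's body presses on something with over 40 N, if the wrist force passes 120 N, or if a joint passes its speed limit or range.

### The arm

A 7-joint arm with a two-finger parallel gripper is mounted at the origin on the work surface. World frame = base frame: x ahead of the robot, y to its left, z up, the work surface at z = 0. Lengths are in m, angles in rad, forces in N, time in s.
With the tool pointing down it reaches from about 0.4 to 0.85 m from the base axis. Payload 10.4 kg.
Tool frame: the origin (TCP) lies between the finger pads; the fingertips stand arm.nose_length ahead of it and the grasp point (between the pads) is the TCP (arm.nose_length is the distance from the TCP to the fingertips, in m); z points along the fingers, y is the line along which they close (so a half turn about z gives the same grasp; the last joint's range is limited). The gripper opens to 85 mm and grips with 20 to 120 N. Pads are 22 mm wide; open, the fingers measure 114 mm over their backs; the gripper's body (76 mm by 85 mm) begins 54 mm behind the grasp point. The pads swing forward as they close: fully open they stand 13 mm farther back than shut.
Start: joints at [1.315, 0.332, -0.065, 1.46, 0.022, 1.35, -0.088], TCP at [0.144, -0.608, 0.25] pointing down, gripper open.
Joint ranges: [-2.6, 2.6], [-0.5, 2.12], [-1.47, 1.34], [0.16, 2.42], [-1.27, 4.41], [0.06, 2.06], [-2.6, 2.6]. Speed limits (rad/s): [2.22, 2.22, 2.79, 2.79, 3.14, 3.14, 3.14].

### API

Orientations are given as a unit quaternion [w, x, y, z].
In Python, from station import arm gives the robot as it stands.
- The arm moves only by the tool play_rows, never from a script. Its argument "plan" is a list of rows, each an object of numbers: "grip": the opening in per cent of the stroke, from 0 (shut) to 100 (fully open); "dx", "dy", "dz": the shift along the tool's x, y, z in mm; "wx", "wy", "wz": the turn, a rotation vector about the tool's x, y, z in rad. A call has 1 to 12 rows; each row is the pose to reach, as a shift and turn from the pose commanded when the call began, along the tool's axes at that moment; what a row does not reach only later rows make up. A row lasts 1/10 s, in which the tool goes at most 50 mm and 8.59 degrees, less where a joint would pass 70% of its speed; a pose out of reach is approached as far as the arm can. A call with a gripper value outside its range is refused whole. The fingers move at their own pace and stop on an object; "grip_force" is the grip in N (left out, the last holds). Time passes only in rows, so rows that repeat a pose let the fingers close. It gives the time, the measured TCP pose, the force, the opening and the grip force at its end, in the units of the state.
- arm.get_state(): the state, without advancing time (a new reading comes with each control period).
- arm.camera(name): name is "scene" or "top" or "wrist"; returns a dict with "pixels" (400x640x3 uint8, red, green, blue), "fx", "fy", "cx", "cy" (pixels), "D" ([k1, k2, p1, p2, k3] as OpenCV has them; the pictures are not rectified), "world_from_camera" (4x4, takes a point from camera to world coordinates). Camera axes: x right, y up, looking along -z (the intrinsics and any distortion apply to the point x, -y, -z); pixel columns grow to the right and rows downward; lengths in m; the calibration is good to about 2 mm. A picture is of the moment at which its call begins. There is no depth.
- arm.finish_job(): hands the job in; it is judged then, once.
The state is a dict: "t": time; "qpos": joint angles; "joint_velocities": joint speeds; "effort": joint torques, N m; "eef_pos": TCP position; "orientation": TCP orientation; "wrist_force": force on the tool from outside, world axes, zero at the start; "torque": the same for the moment, N m; "finger_gap": finger opening in m; "finger_force": force on a finger pad.
Only numpy, scipy, OpenCV 4.12 (cv2) and the standard library are available. Lean on these libraries where they do the work, as an engineer would, in place of code of your own. Each camera call takes 0.05 s, during which the arm holds its last target. There are 200 camera calls.

## Working session

There is one attempt and no reset: what is moved stays moved. The work goes in short steps, Python scripts to look and compute and a tool call to move; the robot and the scene stay as the last step left them, time stands still between calls to the robot, and variables do not carry over. Pictures are saved under pics/ and viewed, at most 10 in all, crops included, and the job is handed in when it is done.

Besides the shell and the picture viewer there is one more tool, called after "Call:" by a JSON object that holds its "name" and its "arguments". play_rows: Moves the arm, as the interface text tells. Its arguments: {"type":"object","properties":{"plan":{"type":"array","items":{"type":"object","properties":{"grip":{"type":"number"},"dx":{"type":"number"},"dy":{"type":"number"},"dz":{"type":"number"},"wx":{"type":"number"},"wy":{"type":"number"},"wz":{"type":"number"}}}},"grip_force":{"type":"number"}},"required":["plan"]}

```bash
mkdir -p pics; ls
cat > h.py <<'E'
import numpy as np,cv2
from station import arm
def cam(n):
    c=arm.camera(n); c['K']=np.array([[c['fx'],0,c['cx']],[0,c['fy'],c['cy']],[0,0,1.]]); c['T']=np.array(c['world_from_camera']); c['D']=np.array(c['D'],float); c['pixels']=np.asarray(c['pixels']); return c
def save(c,f): cv2.imwrite('pics/'+f,c['pixels'][:,:,::-1])
def plane(c,uv,z):
    p=cv2.undistortPoints(np.array(uv,float).reshape(-1,1,2),c['K'],c['D']).reshape(-1,2)
    d=np.c_[p[:,0],-p[:,1],-np.ones(len(p))]@c['T'][:3,:3].T; o=c['T'][:3,3]
    return o+d*((z-o[2])/d[:,2])[:,None]
def proj(c,P):
    q=(np.atleast_2d(P)-c['T'][:3,3])@c['T'][:3,:3]; q=q*[1,-1,-1]
    return cv2.projectPoints(q.reshape(-1,1,3),np.zeros(3),np.zeros(3),c['K'],c['D'])[0].reshape(-1,2)
E
python3 - <<'E'
from h import *
import pickle
for n in('scene','top'):
    c=cam(n); save(c,n+'0.png'); pickle.dump(c,open(n+'.pkl','wb')); print(n,c['T'].round(3).tolist(),c['fx'])
s=arm.get_state(); print(s,arm.nose_length)
E
```

```text
pics
scene [[-0.745, -0.468, 0.476, 0.969], [0.667, -0.531, 0.523, 0.703], [0.008, 0.707, 0.708, 0.796], [0.0, 0.0, 0.0, 1.0]] 458.6413593026806
top [[0.006, 1.0, -0.021, 0.438], [-1.0, 0.006, 0.001, 0.135], [0.001, 0.021, 1.0, 0.883], [0.0, 0.0, 0.0, 1.0]] 393.18171555137735
{'t': 0.1, 'qpos': array([ 1.31537709,  0.33282187, -0.06469644,  1.46081896,  0.0216165 ,
        1.34989296, -0.08849473]), 'joint_velocities': array([ 5.34820693e-04, -2.35207426e-03, -1.25741584e-03, -1.03100150e-03,
        3.66947592e-04,  2.51917064e-05, -2.18769513e-03]), 'effort': array([ 1.33637473e-03, -6.26748347e+01,  4.91903932e-02, -3.92434251e+01,
        1.62518903e-02,  6.98870339e-03, -6.22156040e-05]), 'eef_pos': array([ 0.14412551, -0.60785424,  0.24960555]), 'orientation': array([-6.13206075e-04,  9.93230466e-01,  1.16158742e-01, -1.07698532e-04]), 'wrist_force': array([-0.67617943, -0.3816315 , -0.47599905]), 'torque': array([ 0.00750209, -0.03297069,  0.01321827]), 'finger_force': 0.0, 'finger_gap': 0.08565970126165436} 0.019
```

View pics/top0.png

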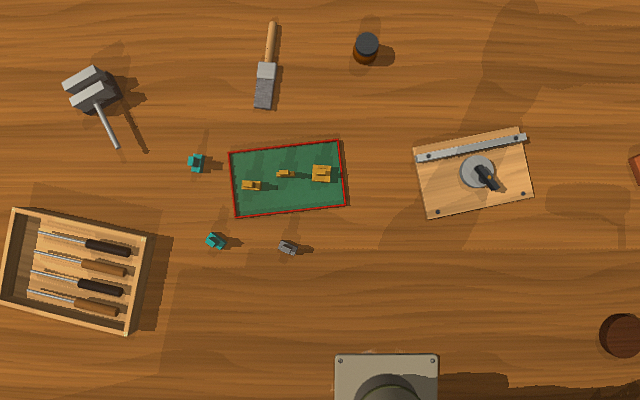

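View pics/scene0.png

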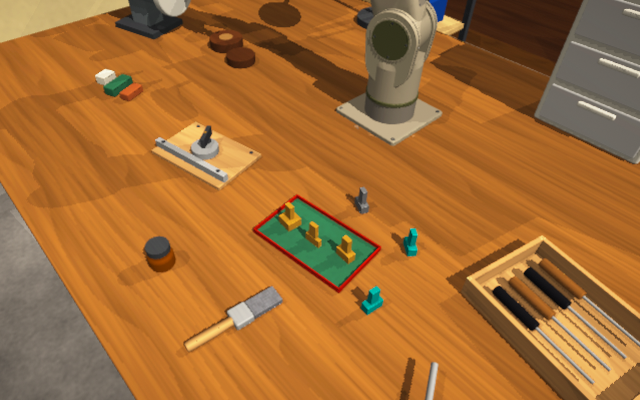

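The top view shows the guide at about (475,172) with a dark bar on its disc. In the tray, right to left, stand the thick (322,173), thin (285,174) and middle (251,186) gauges. I'll measure from a crop.

Run:
```python
from h import *
import pickle
c=pickle.load(open('top.pkl','rb')); im=c['pixels']
hsv=cv2.cvtColor(im,cv2.COLOR_RGB2HSV)
a=cv2.resize(im[115:230,400:545],None,fx=4,fy=4,interpolation=cv2.INTER_CUBIC)
b=cv2.resize(im[130:225,220:355],None,fx=4,fy=4,interpolation=cv2.INTER_CUBIC)[:,:,::-1]
cv2.imwrite('pics/g.png',a[:,:,::-1])
# tray rim
m=cv2.inRange(hsv,(0,150,80),(6,255,255)); m[:,:220]=0;m[:,360:]=0
r=cv2.minAreaRect(np.argwhere(m)[:,::-1].astype(np.float32)); P=plane(c,cv2.boxPoints(r),.014); print('tray',P.round(4).tolist(),P.mean(0),np.linalg.norm(P-np.roll(P,1,0),axis=1))
m=cv2.inRange(hsv,(15,150,90),(28,255,255)); k=np.zeros_like(m);k[145:205,236:340]=255; m&=k
n,l,st,ce=cv2.connectedComponentsWithStats(m)
for i in range(1,n):
    if st[i,4]>15: print(st[i],ce[i],plane(c,ce[i],.03))
```

```text
tray [[0.5669, 0.3576, 0.014], [0.597, 0.1088, 0.014], [0.4482, 0.0908, 0.014], [0.4178, 0.3382, 0.014]] [0.50745786 0.22381215 0.014     ] [0.15034405 0.25059552 0.14991792 0.24927113]
[236 145  40   5 102] [250.12745098 146.32352941] [[0.57509248 0.3017592  0.03      ]]
[312 164  19  19 296] [320.80743243 172.83108108] [[0.51784214 0.1469301  0.03      ]]
[276 170  19   7  87] [284.10344828 172.85057471] [[0.51733865 0.22678397 0.03      ]]
[242 180  19  11 156] [250.41025641 184.67307692] [[0.49118262 0.30005858 0.03      ]]
```

View pics/g.png

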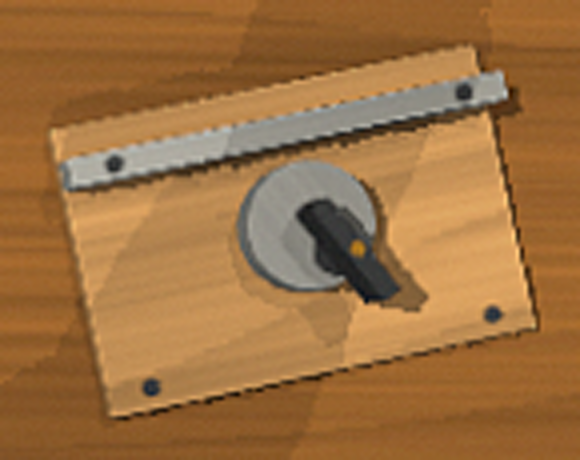

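Run:
```python
from h import *
import pickle
c=pickle.load(open('top.pkl','rb'))
f=lambda p:(np.array(p,float)+.5)/4-.5+[400,115]
W=plane(c,f([(50,128),(475,47),(537,325),(110,417)]),.012)[:,:2]
G=np.array([[.1,.135],[.1,-.115],[-.065,-.115],[-.065,.135]])
def fit(G,W):
    g=G-G.mean(0);w=W-W.mean(0); a=np.arctan2((g[:,0]*w[:,1]-g[:,1]*w[:,0]).sum(),(g*w).sum())
    R=np.array([[np.cos(a),-np.sin(a)],[np.sin(a),np.cos(a)]]); return a,R,W.mean(0)-R@G.mean(0)
a,R,t=fit(G,W); print('guide',a,t,((G@R.T+t)-W)*1e3)
L=lambda p,z:((plane(c,f([p]),z)[0,:2]-t)@R*1e3).round(1)
print('disc',L((310,225),.032),'dot',L((358,248),.062),'bar',L((315,207),.062),L((383,293),.062), 'fence in', L((68,190),.034),L((508,100),.034))
d=L((310,225),.032);print('val',np.arctan2(d[1],d[0]),)
T=np.array([[0.5669,0.3576],[0.597,0.1088],[0.4482,0.0908],[0.4178,0.3382]])
at,Rt,tt=fit(np.array([[.075,.125],[.075,-.125],[-.075,-.125],[-.075,.125]]),T);print('tray',at,tt)
```

```text
guide 0.20791186034735717 [ 0.50983315 -0.20896988] [[ 0.05874493  0.07963835]
 [ 1.98328811 -0.15305494]
 [-1.69905826  0.38317041]
 [-0.34297479 -0.30975383]]
disc [17.4  9.8] dot [-0.3 -1.1] bar [25.6 17.1] [-26.3  -9.4] fence in [ 62.3 137.8] [  63.2 -114.7]
val 0.5129350139936567
tray 0.1222719910258538 [0.507475 0.22385 ]
```

```bash
cat >> h.py <<'E'
def psi():
    w,x,y,z=arm.get_state()['orientation']; return np.arctan2(2*(x*y+w*z),1-2*(y*y+z*z))
def mv(P,ps):
    s=arm.get_state(); p=psi(); d=np.array(P)-s['eef_pos']; a=(ps-p+np.pi)%(2*np.pi)-np.pi
    print('psi',round(p,4),'dx %.1f dy %.1f dz %.1f wz %.3f'%(1e3*(d[0]*np.cos(p)+d[1]*np.sin(p)),1e3*(d[0]*np.sin(p)-d[1]*np.cos(p)),-1e3*d[2],-a))
def g2w(x,y,t=(.5098,-.209),a=.208):
    return np.array([t[0]+np.cos(a)*x-np.sin(a)*y,t[1]+np.sin(a)*x+np.cos(a)*y])
E
python3 -c "
from h import *
mv([.5098,-.209,.22],.70)"
```

```text
psi 0.2328 dx 447.8 dy -303.7 dz 29.6 wz -0.467
```

Call:
{"name": "play_rows", "arguments": {"plan": [{"dx": 448, "dy": -304, "dz": 30, "wz": -0.467, "grip": 100}, {"dx": 448, "dy": -304, "dz": 30, "wz": -0.467, "grip": 100}, {"dx": 448, "dy": -304, "dz": 30, "wz": -0.467, "grip": 100}, {"dx": 448, "dy": -304, "dz": 30, "wz": -0.467, "grip": 100}, {"dx": 448, "dy": -304, "dz": 30, "wz": -0.467, "grip": 100}, {"dx": 448, "dy": -304, "dz": 30, "wz": -0.467, "grip": 100}, {"dx": 448, "dy": -304, "dz": 30, "wz": -0.467, "grip": 100}, {"dx": 448, "dy": -304, "dz": 30, "wz": -0.467, "grip": 100}, {"dx": 448, "dy": -304, "dz": 30, "wz": -0.467, "grip": 100}, {"dx": 448, "dy": -304, "dz": 30, "wz": -0.467, "grip": 100}, {"dx": 448, "dy": -304, "dz": 30, "wz": -0.467, "grip": 100}, {"dx": 448, "dy": -304, "dz": 30, "wz": -0.467, "grip": 100}]}}

```text
invalid input at $.plan[0]: expected keys grip, dx, dy, dz, wx, wy, wz
```

Call:
{"name": "play_rows", "arguments": {"plan": [{"dx": 0, "grip": 100}, {"dx": 0, "grip": 100}, {"dx": 0, "grip": 100}]}}

```text
invalid input at $.plan[0]: expected keys grip, dx, dy, dz, wx, wy, wz
```

Run:
```python
from h import *
import pickle
c=cam('wrist');save(c,'w1.png');pickle.dump(c,open('w1.pkl','wb'));s=arm.get_state();print(s['t'],s['eef_pos'],psi(),s['qpos'].round(2),c['T'][:3,3])
print(proj(c,[[.5098,-.209,.062],[*g2w(.064,0),.034]]))
```

```text
0.15 [ 0.14413822 -0.60789187  0.24972443] 0.23284745827529565 [ 1.32  0.33 -0.06  1.46  0.02  1.35 -0.09] [ 0.21111943 -0.591785    0.37352904]
[[-240.05573554 -633.28665172]
 [-215.98265097 -724.86740695]]
```

View pics/w1.png

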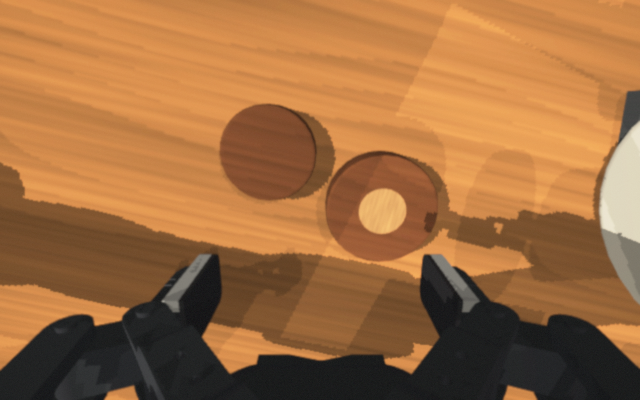

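The move was refused because every row needs all its keys. The picture only shows the fingers over the start place.

Call:
{"name": "play_rows", "arguments": {"plan": [{"dx": 448, "dy": -304, "dz": 30, "wx": 0, "wy": 0, "wz": -0.467, "grip": 100}, {"dx": 448, "dy": -304, "dz": 30, "wx": 0, "wy": 0, "wz": -0.467, "grip": 100}, {"dx": 448, "dy": -304, "dz": 30, "wx": 0, "wy": 0, "wz": -0.467, "grip": 100}, {"dx": 448, "dy": -304, "dz": 30, "wx": 0, "wy": 0, "wz": -0.467, "grip": 100}, {"dx": 448, "dy": -304, "dz": 30, "wx": 0, "wy": 0, "wz": -0.467, "grip": 100}, {"dx": 448, "dy": -304, "dz": 30, "wx": 0, "wy": 0, "wz": -0.467, "grip": 100}, {"dx": 448, "dy": -304, "dz": 30, "wx": 0, "wy": 0, "wz": -0.467, "grip": 100}, {"dx": 448, "dy": -304, "dz": 30, "wx": 0, "wy": 0, "wz": -0.467, "grip": 100}, {"dx": 448, "dy": -304, "dz": 30, "wx": 0, "wy": 0, "wz": -0.467, "grip": 100}, {"dx": 448, "dy": -304, "dz": 30, "wx": 0, "wy": 0, "wz": -0.467, "grip": 100}, {"dx": 448, "dy": -304, "dz": 30, "wx": 0, "wy": 0, "wz": -0.467, "grip": 100}, {"dx": 448, "dy": -304, "dz": 30, "wx": 0, "wy": 0, "wz": -0.467, "grip": 100}]}}

```text
t: 1.35
eef_pos: [0.5132, -0.2026, 0.2199]
orientation: [-0.001, 0.938, 0.347, 0.001]
wrist_force: [-0.3, -0.1, -0.4]
finger_gap: 0.0854
finger_force: 0.0
```

Call:
{"name": "play_rows", "arguments": {"plan": [{"dx": 0, "dy": 0, "dz": 0, "wx": 0, "wy": 0, "wz": 0, "grip": 100}, {"dx": 0, "dy": 0, "dz": 0, "wx": 0, "wy": 0, "wz": 0, "grip": 100}]}}

```text
t: 1.55
eef_pos: [0.5093, -0.2101, 0.2201]
orientation: [0.0, 0.94, 0.342, -0.0]
wrist_force: [0.5, -0.4, -0.3]
finger_gap: 0.0855
finger_force: 0.0
```

Run:
```python
from h import *
import pickle
c=cam('wrist');save(c,'w2.png');pickle.dump(c,open('w2.pkl','wb'));s=arm.get_state();print(s['t'],s['eef_pos'],psi(),s['qpos'].round(2),c['T'][:3,3])
print(proj(c,[[.5098,-.209,.062],[*g2w(.064,0),.034]]))
mv([.5098,-.209,.22],.70)
```

```text
1.6 [ 0.50920535 -0.21035274  0.22020081] 0.6976137512937733 [ 0.75  0.23 -0.5   1.68  0.11  1.26 -0.65] [ 0.5618197  -0.16490873  0.34397665]
[[320.80445949 184.21192457]
 [354.50671114 115.35104946]]
psi 0.6976 dx 1.3 dy -0.7 dz 0.2 wz -0.002
```

View pics/w2.png

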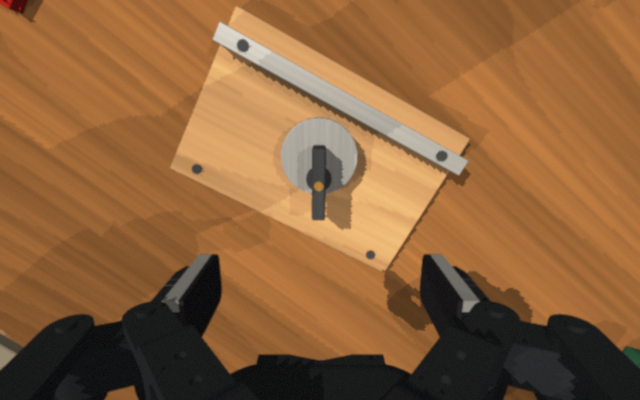

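The wrist view shows the bar upright in the picture, in line with tool x. The dot is at (318,186) and the bed corners at (236,7), (470,139), (385,271), (171,168).

Run:
```python
from h import *
import pickle
c=pickle.load(open('w2.pkl','rb'))
W=plane(c,[(236,7),(470,139),(385,271),(171,168)],.012)[:,:2]
G=np.array([[.1,.135],[.1,-.115],[-.065,-.115],[-.065,.135]])
g=G-G.mean(0);w=W-W.mean(0); a=np.arctan2((g[:,0]*w[:,1]-g[:,1]*w[:,0]).sum(),(g*w).sum())
R=np.array([[np.cos(a),-np.sin(a)],[np.sin(a),np.cos(a)]]);t=W.mean(0)-R@G.mean(0);print(a,t,(G@R.T+t-W)*1e3)
print(plane(c,[(318,186)],.062),plane(c,[(319,146),(318,219)],.062), (plane(c,[(214,42),(462,175)],.034)[:,:2]-t)@R)
```

```text
0.21722365060907298 [ 0.5080719  -0.20874196] [[ 1.42873224  1.5067409 ]
 [ 1.86432644 -0.42634296]
 [-1.61439937 -1.76346147]
 [-1.6786593   0.68306353]]
[[ 0.50703241 -0.20816669  0.062     ]] [[ 0.53390571 -0.18679452  0.062     ]
 [ 0.48391257 -0.22748899  0.062     ]] [[ 0.06314366  0.13297171]
 [ 0.0647231  -0.11703921]]
```

Call:
{"name": "play_rows", "arguments": {"plan": [{"dx": 0, "dy": -1.5, "dz": 50, "wx": 0, "wy": 0, "wz": 0, "grip": 70}, {"dx": 0, "dy": -1.5, "dz": 100, "wx": 0, "wy": 0, "wz": 0, "grip": 70}, {"dx": 0, "dy": -1.5, "dz": 140, "wx": 0, "wy": 0, "wz": 0, "grip": 70}, {"dx": 0, "dy": -1.5, "dz": 162, "wx": 0, "wy": 0, "wz": 0, "grip": 70}, {"dx": 0, "dy": -1.5, "dz": 162, "wx": 0, "wy": 0, "wz": 0, "grip": 70}, {"dx": 0, "dy": -1.5, "dz": 162, "wx": 0, "wy": 0, "wz": 0, "grip": 0}, {"dx": 0, "dy": -1.5, "dz": 162, "wx": 0, "wy": 0, "wz": 0, "grip": 0}, {"dx": 0, "dy": -1.5, "dz": 162, "wx": 0, "wy": 0, "wz": 0, "grip": 0}, {"dx": 0, "dy": -1.5, "dz": 162, "wx": 0, "wy": 0, "wz": 0, "grip": 0}, {"dx": 0, "dy": -1.5, "dz": 162, "wx": 0, "wy": 0, "wz": 0, "grip": 0}, {"dx": 0, "dy": -1.5, "dz": 162, "wx": 0, "wy": 0, "wz": 0, "grip": 0}, {"dx": 0, "dy": -1.5, "dz": 162, "wx": 0, "wy": 0, "wz": 0, "grip": 0}], "grip_force": 50}}

```text
t: 2.8
eef_pos: [0.5094, -0.2078, 0.06]
orientation: [0.0, 0.939, 0.343, 0.0]
wrist_force: [-5.3, 2.5, 10.8]
finger_gap: 0.011
finger_force: 49.8
```

```bash
python3 -c "
from h import *
s=arm.get_state();print(s['t'],psi(),s['qpos'].round(2),s['torque']);mv([.5085,-.2088,.058],.213+1.66)"
```

```text
2.8 0.6995497396387516 [ 0.71  0.4  -0.47  1.84  0.22  0.95 -0.73] [ 0.59282949  1.03555975 -0.17479314]
psi 0.6995 dx -1.3 dy 0.2 dz 2.0 wz -1.173
```

Call:
{"name": "play_rows", "arguments": {"plan": [{"dx": 0, "dy": 0, "dz": -2, "wx": 0, "wy": 0, "wz": -0.13, "grip": 0}, {"dx": 0, "dy": 0, "dz": -2, "wx": 0, "wy": 0, "wz": -0.26, "grip": 0}, {"dx": 0, "dy": 0, "dz": -2, "wx": 0, "wy": 0, "wz": -0.39, "grip": 0}, {"dx": 0, "dy": 0, "dz": -2, "wx": 0, "wy": 0, "wz": -0.52, "grip": 0}, {"dx": 0, "dy": 0, "dz": -2, "wx": 0, "wy": 0, "wz": -0.65, "grip": 0}, {"dx": 0, "dy": 0, "dz": -2, "wx": 0, "wy": 0, "wz": -0.78, "grip": 0}, {"dx": 0, "dy": 0, "dz": -2, "wx": 0, "wy": 0, "wz": -0.91, "grip": 0}, {"dx": 0, "dy": 0, "dz": -2, "wx": 0, "wy": 0, "wz": -1.04, "grip": 0}, {"dx": 0, "dy": 0, "dz": -2, "wx": 0, "wy": 0, "wz": -1.17, "grip": 0}, {"dx": 0, "dy": 0, "dz": -2, "wx": 0, "wy": 0, "wz": -1.17, "grip": 0}, {"dx": 0, "dy": 0, "dz": -2, "wx": 0, "wy": 0, "wz": -1.17, "grip": 0}]}}

```text
t: 3.9
eef_pos: [0.5089, -0.2077, 0.0601]
orientation: [-0.0, 0.595, 0.804, 0.0]
wrist_force: [2.6, 0.6, -10.6]
finger_gap: 0.0111
finger_force: 51.3
```

```bash
python3 -c "
from h import *
s=arm.get_state();print(s['t'],psi()-.213,s['qpos'].round(2),s['torque'])"
```

```text
3.9 1.6534346957906858 [ 0.88  0.45 -0.68  1.83  0.33  0.98  0.35] [ 0.23673827 -0.72873405  0.25367463]
```

Call:
{"name": "play_rows", "arguments": {"plan": [{"dx": 0, "dy": 0, "dz": 0, "wx": 0, "wy": 0, "wz": 0, "grip": 70}, {"dx": 0, "dy": 0, "dz": 0, "wx": 0, "wy": 0, "wz": 0, "grip": 70}, {"dx": 0, "dy": 0, "dz": 0, "wx": 0, "wy": 0, "wz": 0, "grip": 70}, {"dx": 0, "dy": 0, "dz": -40, "wx": 0, "wy": 0, "wz": 0, "grip": 70}, {"dx": 0, "dy": 0, "dz": -80, "wx": 0, "wy": 0, "wz": 0, "grip": 70}, {"dx": 0, "dy": 0, "dz": -120, "wx": 0, "wy": 0, "wz": 0, "grip": 70}, {"dx": 0, "dy": 0, "dz": -160, "wx": 0, "wy": 0, "wz": 0, "grip": 70}, {"dx": 0, "dy": 0, "dz": -160, "wx": 0, "wy": 0, "wz": 0, "grip": 70}]}}

```text
t: 4.7
eef_pos: [0.5116, -0.2084, 0.2264]
orientation: [0.005, 0.594, 0.804, 0.001]
wrist_force: [0.3, -0.5, -0.1]
finger_gap: 0.06
finger_force: 0.0
```

Run:
```python
from h import *
import pickle
c=cam('wrist');save(c,'w3.png');pickle.dump(c,open('w3.pkl','wb'));s=arm.get_state();print(s['t'],s['eef_pos'],psi())
p=np.array([.4912,.3000]); print(proj(c,[[.5085,-.2088,.062]])); mv([*p,.2],.122+np.pi/2)
```

```text
4.75 [ 0.51045498 -0.20829404  0.22339022] 1.868928184360263
[[317.22672058 183.75476569]]
psi 1.8689 dx 491.5 dy 130.9 dz 23.4 wz 0.176
```

View pics/w3.png

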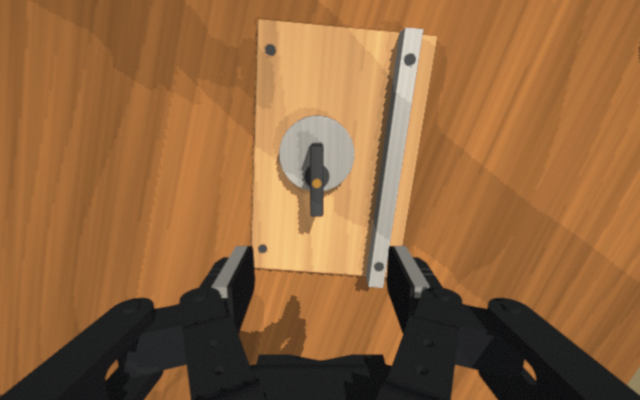

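The bar now lies almost parallel to the fence, with the dot at (317,183) where the pivot was predicted. Next I go above the middle gauge and refit the guide from this view.

Run:
```python
from h import *
import pickle
c=pickle.load(open('w3.pkl','rb'))
P=plane(c,[(259,19),(252,267)],.012); d=P[0]-P[1]; print('edge yaw',np.arctan2(-d[0],d[1]),np.linalg.norm(d))
t=np.array([.5085,-.2088]);a=.213;R=np.array([[np.cos(a),-np.sin(a)],[np.sin(a),np.cos(a)]])
print((P[:,:2]-t)@R*1e3)
g=cv2.cvtColor(c['pixels'],cv2.COLOR_RGB2HSV); I=c['pixels'].astype(int)
for r in (60,80,110,150,200,240):
    sat=g[r,360:440,1]; k=np.where(sat<60)[0]+360; print(r,k.min(),k.max(),((plane(c,[(k.min()-.5,r),(k.max()+.5,r)],.034)[:,:2]-t)@R*1e3).round(1).tolist())
r=155; k=np.where(g[r,270:370,1]<60)[0]+270; print('disc',k.min(),k.max(),((plane(c,[(k.min()-.5,r),(k.max()+.5,r)],.032)[:,:2]-t)@R*1e3).round(1).tolist())
```

```text
edge yaw 0.21502921224531168 0.24852992946633412
[[ -63.953448    135.41667707]
 [ -63.44912837 -113.11274071]]
60 396 417 [[59.3, 109.4], [78.4, 111.0]]
80 393 414 [[59.1, 92.9], [78.5, 94.5]]
110 389 409 [[59.3, 67.1], [78.3, 68.7]]
150 384 403 [[59.8, 30.8], [78.5, 32.4]]
200 377 395 [[59.7, -18.3], [78.3, -16.8]]
240 371 389 [[59.2, -60.9], [78.5, -59.3]]
disc 279 353 [[-38.3, 17.5], [32.5, 23.5]]
```

Call:
{"name": "play_rows", "arguments": {"plan": [{"dx": 491, "dy": 131, "dz": 23, "wx": 0, "wy": 0, "wz": 0.176, "grip": 60}, {"dx": 491, "dy": 131, "dz": 23, "wx": 0, "wy": 0, "wz": 0.176, "grip": 60}, {"dx": 491, "dy": 131, "dz": 23, "wx": 0, "wy": 0, "wz": 0.176, "grip": 60}, {"dx": 491, "dy": 131, "dz": 23, "wx": 0, "wy": 0, "wz": 0.176, "grip": 60}, {"dx": 491, "dy": 131, "dz": 23, "wx": 0, "wy": 0, "wz": 0.176, "grip": 60}, {"dx": 491, "dy": 131, "dz": 23, "wx": 0, "wy": 0, "wz": 0.176, "grip": 60}, {"dx": 491, "dy": 131, "dz": 23, "wx": 0, "wy": 0, "wz": 0.176, "grip": 60}, {"dx": 491, "dy": 131, "dz": 23, "wx": 0, "wy": 0, "wz": 0.176, "grip": 60}, {"dx": 491, "dy": 131, "dz": 23, "wx": 0, "wy": 0, "wz": 0.176, "grip": 60}, {"dx": 491, "dy": 131, "dz": 23, "wx": 0, "wy": 0, "wz": 0.176, "grip": 60}, {"dx": 491, "dy": 131, "dz": 23, "wx": 0, "wy": 0, "wz": 0.176, "grip": 60}, {"dx": 491, "dy": 131, "dz": 23, "wx": 0, "wy": 0, "wz": 0.176, "grip": 60}]}}

```text
t: 5.95
eef_pos: [0.4881, 0.302, 0.1961]
orientation: [-0.001, 0.661, 0.751, -0.001]
wrist_force: [0.2, -1.3, -0.8]
finger_gap: 0.0512
finger_force: 0.0
```

Call:
{"name": "play_rows", "arguments": {"plan": [{"dx": 0, "dy": 0, "dz": 0, "wx": 0, "wy": 0, "wz": 0, "grip": 60}, {"dx": 0, "dy": 0, "dz": 0, "wx": 0, "wy": 0, "wz": 0, "grip": 60}, {"dx": 0, "dy": 0, "dz": 0, "wx": 0, "wy": 0, "wz": 0, "grip": 60}]}}

```text
t: 6.25
eef_pos: [0.4903, 0.2982, 0.1973]
orientation: [0.001, 0.663, 0.748, -0.0]
wrist_force: [-0.7, 0.8, 1.0]
finger_gap: 0.0509
finger_force: 0.0
```

Run:
```python
from h import *
import pickle
c=cam('wrist');pickle.dump(c,open('w4.pkl','wb'));s=arm.get_state();print(s['t'],s['eef_pos'],psi())
cv2.imwrite('pics/w4.png',c['pixels'][:,:,::-1]);print(proj(c,[[.4912,.3,.064],[.4912,.3,.004]]))
```

```text
6.3 [0.49019121 0.29849648 0.19731526] 1.691498004354198
[[323.50004692 192.39845358]
 [322.94457932 176.26351665]]
```

View pics/w4.png

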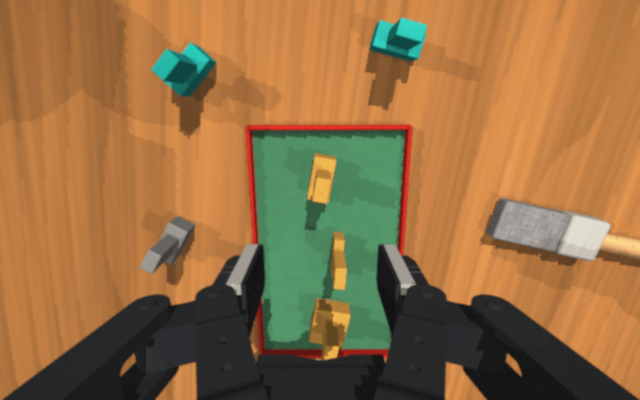

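The middle gauge's foot outline shows corners near (314,153), (336,157), (329,203), (308,200), turned slightly against the tray.

Run:
```python
from h import *
import pickle
c=pickle.load(open('w4.pkl','rb'));im=c['pixels'];h=cv2.cvtColor(im,cv2.COLOR_RGB2HSV)
print(c['T'][:3,3])
m=cv2.inRange(h,(12,120,120),(30,255,255));k=np.zeros_like(m);k[140:215,290:355]=255;m&=k
r=cv2.minAreaRect(np.argwhere(m)[:,::-1].astype(np.float32));b=cv2.boxPoints(r);print(r)
P=plane(c,b,.026);print(P.round(4).tolist(),P.mean(0),np.linalg.norm(P-np.roll(P,1,0),axis=1))
e=P[0]-P[1] if np.linalg.norm(P[0]-P[1])>np.linalg.norm(P[1]-P[2]) else P[1]-P[2]
if e[1]<0:e=-e
print('yaw',np.arctan2(-e[0],e[1]))
cv2.imwrite('pics/w4c.png',cv2.resize(im[140:220,280:360],None,fx=7,fy=7,interpolation=cv2.INTER_CUBIC)[:,:,::-1])
```

```text
[0.4805055  0.36801865 0.32111128]
((321.0022277832031, 178.41708374023438), (22.795291900634766, 48.208221435546875), 11.003541946411133)
[[0.4771, 0.2809, 0.026], [0.4804, 0.3249, 0.026], [0.5004, 0.3234, 0.026], [0.4979, 0.2792, 0.026]] [0.48895875 0.30210999 0.026     ] [0.02087325 0.04409336 0.02005186 0.04426326]
yaw -0.0765251928356009
```

View pics/w4c.png

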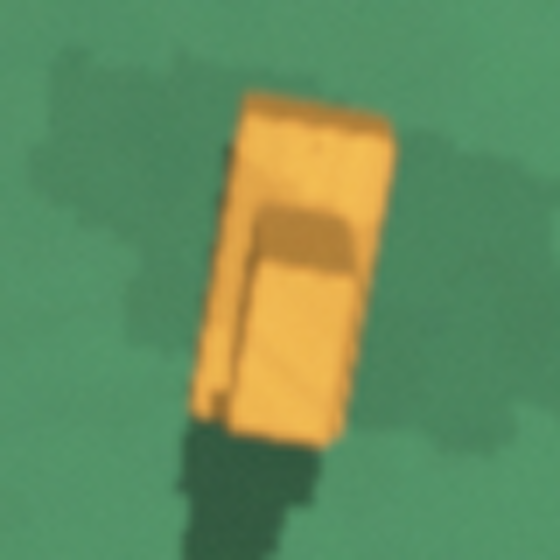

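The crop shows the stem top with corners at crop (250,262), (352,272), (340,445), (230,430).

Run:
```python
from h import *
import pickle
c=pickle.load(open('w4.pkl','rb'))
P=plane(c,(np.array([(250,262),(352,272),(340,445),(230,430)])+.5)/7-.5+[280,140],.064);print(P,P.mean(0),np.linalg.norm(P-np.roll(P,1,0),axis=1))
e=P[0]+P[1]-P[2]-P[3];a=np.arctan2(-e[0],e[1]);print('yaw',a)
mv([*P.mean(0)[:2],.05],-.0765+np.pi/2)
```

```text
[[0.4833162  0.31157152 0.064     ]
 [0.49474729 0.31180311 0.064     ]
 [0.49596271 0.29163952 0.064     ]
 [0.48331537 0.29190816 0.064     ]] [0.48933539 0.30173058 0.064     ] [0.01966336 0.01143344 0.02020019 0.01265019]
yaw 0.03048725249865214
psi 1.6915 dx 3.3 dy -0.5 dz 147.3 wz 0.197
```

Call:
{"name": "play_rows", "arguments": {"plan": [{"dx": 3.5, "dy": -0.5, "dz": 45, "wx": 0, "wy": 0, "wz": 0.14, "grip": 60}, {"dx": 3.5, "dy": -0.5, "dz": 90, "wx": 0, "wy": 0, "wz": 0.16, "grip": 60}, {"dx": 3.5, "dy": -0.5, "dz": 125, "wx": 0, "wy": 0, "wz": 0.16, "grip": 60}, {"dx": 3.5, "dy": -0.5, "dz": 146, "wx": 0, "wy": 0, "wz": 0.16, "grip": 60}, {"dx": 3.5, "dy": -0.5, "dz": 146, "wx": 0, "wy": 0, "wz": 0.16, "grip": 60}, {"dx": 3.5, "dy": -0.5, "dz": 146, "wx": 0, "wy": 0, "wz": 0.16, "grip": 60}]}}

```text
t: 6.9
eef_pos: [0.4891, 0.3032, 0.0521]
orientation: [0.0, 0.72, 0.694, 0.0]
wrist_force: [0.5, 0.5, 0.9]
finger_gap: 0.0513
finger_force: 0.0
```

Call:
{"name": "play_rows", "arguments": {"plan": [{"dx": 0, "dy": 0, "dz": 0, "wx": 0, "wy": 0, "wz": 0, "grip": 0}, {"dx": 0, "dy": 0, "dz": 0, "wx": 0, "wy": 0, "wz": 0, "grip": 0}, {"dx": 0, "dy": 0, "dz": 0, "wx": 0, "wy": 0, "wz": 0, "grip": 0}, {"dx": 0, "dy": 0, "dz": 0, "wx": 0, "wy": 0, "wz": 0, "grip": 0}, {"dx": 0, "dy": 0, "dz": 0, "wx": 0, "wy": 0, "wz": 0, "grip": 0}, {"dx": 0, "dy": 0, "dz": 0, "wx": 0, "wy": 0, "wz": 0, "grip": 0}, {"dx": 0, "dy": 0, "dz": 0, "wx": 0, "wy": 0, "wz": 0, "grip": 0}], "grip_force": 50}}

```text
t: 7.6
eef_pos: [0.4893, 0.3035, 0.0524]
orientation: [0.0, 0.72, 0.694, 0.001]
wrist_force: [-1.6, -2.3, 6.5]
finger_gap: 0.0113
finger_force: 51.6
```

Run:
```python
from h import *
s=arm.get_state();print(s['t'],s['eef_pos'],psi(),s['qpos'].round(2))
```

```text
7.6 [0.4892769  0.3035289  0.05240182] 1.5335867370898986 [ 0.04  0.57 -0.84  1.76  0.49  1.03 -1.02]
```

Run:
```python
from h import *
T=((.5085,-.2088),.214)
mv([*g2w(.050,.106,*T),.15],.214+np.pi/2); print(g2w(.05,.106,*T))
```

```text
psi 1.5336 dx -396.2 dy 60.4 dz -97.6 wz -0.251
[ 0.53484821 -0.09459942]
```

Call:
{"name": "play_rows", "arguments": {"plan": [{"dx": 0, "dy": 0, "dz": -30, "wx": 0, "wy": 0, "wz": 0, "grip": 0}, {"dx": 0, "dy": 0, "dz": -60, "wx": 0, "wy": 0, "wz": 0, "grip": 0}, {"dx": 0, "dy": 0, "dz": -98, "wx": 0, "wy": 0, "wz": 0, "grip": 0}, {"dx": 0, "dy": 0, "dz": -98, "wx": 0, "wy": 0, "wz": 0, "grip": 0}]}}

```text
t: 8.0
eef_pos: [0.4903, 0.3052, 0.1543]
orientation: [0.001, 0.72, 0.694, 0.003]
wrist_force: [0.2, -0.6, -1.9]
finger_gap: 0.0112
finger_force: 50.5
```

Call:
{"name": "play_rows", "arguments": {"plan": [{"dx": -20, "dy": 3, "dz": 0, "wx": 0, "wy": 0, "wz": -0.02, "grip": 0}, {"dx": -60, "dy": 9, "dz": 0, "wx": 0, "wy": 0, "wz": -0.05, "grip": 0}, {"dx": -105, "dy": 16, "dz": 0, "wx": 0, "wy": 0, "wz": -0.08, "grip": 0}, {"dx": -150, "dy": 23, "dz": 0, "wx": 0, "wy": 0, "wz": -0.11, "grip": 0}, {"dx": -195, "dy": 30, "dz": 0, "wx": 0, "wy": 0, "wz": -0.14, "grip": 0}, {"dx": -240, "dy": 37, "dz": 0, "wx": 0, "wy": 0, "wz": -0.17, "grip": 0}, {"dx": -285, "dy": 44, "dz": 0, "wx": 0, "wy": 0, "wz": -0.2, "grip": 0}, {"dx": -330, "dy": 50, "dz": 0, "wx": 0, "wy": 0, "wz": -0.23, "grip": 0}, {"dx": -370, "dy": 56, "dz": 0, "wx": 0, "wy": 0, "wz": -0.251, "grip": 0}, {"dx": -396, "dy": 60.5, "dz": 0, "wx": 0, "wy": 0, "wz": -0.251, "grip": 0}, {"dx": -396, "dy": 60.5, "dz": 0, "wx": 0, "wy": 0, "wz": -0.251, "grip": 0}, {"dx": -396, "dy": 60.5, "dz": 0, "wx": 0, "wy": 0, "wz": -0.251, "grip": 0}]}}

```text
t: 9.2
eef_pos: [0.5341, -0.0947, 0.1488]
orientation: [-0.0, 0.628, 0.778, -0.0]
wrist_force: [-0.2, 0.5, -1.2]
finger_gap: 0.0117
finger_force: 50.4
```

Call:
{"name": "play_rows", "arguments": {"plan": [{"dx": 0, "dy": 0, "dz": 0, "wx": 0, "wy": 0, "wz": 0, "grip": 0}, {"dx": 0, "dy": 0, "dz": 0, "wx": 0, "wy": 0, "wz": 0, "grip": 0}]}}

```text
t: 9.4
eef_pos: [0.5344, -0.0932, 0.1493]
orientation: [-0.0, 0.627, 0.779, 0.0]
wrist_force: [0.4, 0.3, -2.1]
finger_gap: 0.0115
finger_force: 50.4
```

Run:
```python
from h import *
T=((.5085,-.2088),.214)
s=arm.get_state();print(s['t'],s['eef_pos'],s['orientation'],s['wrist_force'])
mv([*g2w(.050,.106,*T),.063],.214+np.pi/2)
```

```text
9.4 [ 0.53439717 -0.09319477  0.1492685 ] [-4.70901773e-05  6.26700142e-01  7.79260501e-01  2.58939882e-05] [ 0.4137345   0.27750138 -2.08871957]
psi 1.787 dx -1.5 dy 0.1 dz 86.3 wz 0.002
```

Call:
{"name": "play_rows", "arguments": {"plan": [{"dx": -1.5, "dy": 0, "dz": 40, "wx": 0, "wy": 0, "wz": 0, "grip": 0}, {"dx": -1.5, "dy": 0, "dz": 70, "wx": 0, "wy": 0, "wz": 0, "grip": 0}, {"dx": -1.5, "dy": 0, "dz": 84, "wx": 0, "wy": 0, "wz": 0, "grip": 0}, {"dx": -1.5, "dy": 0, "dz": 87, "wx": 0, "wy": 0, "wz": 0, "grip": 0}, {"dx": -1.5, "dy": 0, "dz": 88, "wx": 0, "wy": 0, "wz": 0, "grip": 0}, {"dx": -1.5, "dy": 0, "dz": 88, "wx": 0, "wy": 0, "wz": 0, "grip": 0}]}}

```text
t: 10.0
eef_pos: [0.5357, -0.096, 0.0626]
orientation: [0.001, 0.627, 0.779, 0.0]
wrist_force: [-0.2, -0.1, -0.9]
finger_gap: 0.0112
finger_force: 50.3
```

Call:
{"name": "play_rows", "arguments": {"plan": [{"dx": 0, "dy": 1, "dz": 0, "wx": 0, "wy": 0, "wz": 0, "grip": 0}, {"dx": 0, "dy": 2, "dz": 0, "wx": 0, "wy": 0, "wz": 0, "grip": 0}, {"dx": 0, "dy": 2, "dz": 0, "wx": 0, "wy": 0, "wz": 0, "grip": 0}]}}

```text
t: 10.3
eef_pos: [0.5371, -0.0957, 0.0618]
orientation: [0.0, 0.628, 0.779, 0.0]
wrist_force: [-0.3, 0.1, -1.8]
finger_gap: 0.0111
finger_force: 50.3
```

Run:
```python
from h import *
s=arm.get_state();t=np.array([.5085,-.2088]);a=.214;d=s['eef_pos'][:2]-t;f=s['wrist_force']
print(s['t'],s['eef_pos'],d@[np.cos(a),np.sin(a)],d@[-np.sin(a),np.cos(a)],psi()-a-np.pi/2,f)
import pickle
c=cam('top');cv2.imwrite('pics/t5.png',cv2.resize(c['pixels'][110:230,390:545],None,fx=5,fy=5,interpolation=cv2.INTER_CUBIC)[:,:,::-1])
```

```text
10.3 [ 0.53714715 -0.09573609  0.06180692] 0.052005108756778856 0.10440103436681569 -8.63943120266164e-05 [-0.31811982  0.13260305 -1.80515016]
```

View pics/t5.png

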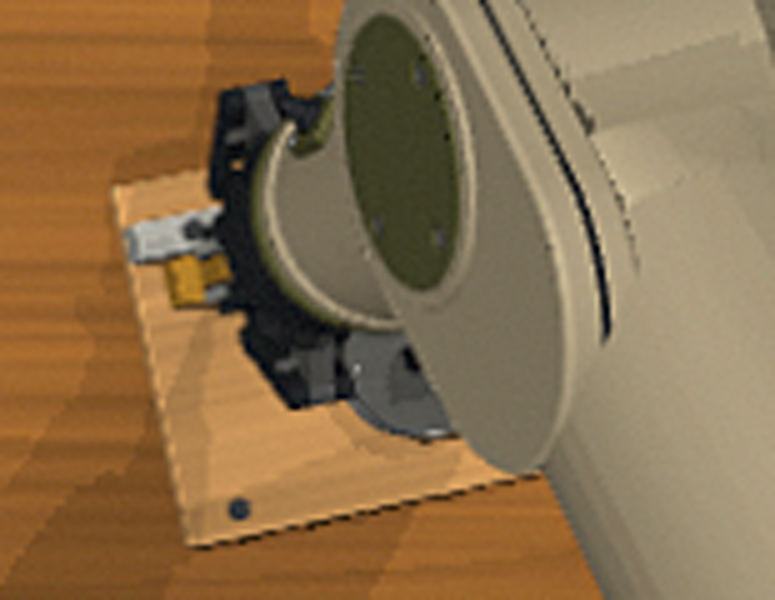

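The top view shows the foot standing just inside the fence at the tray end. Next I lower it to the bed and feel for the fence.

Call:
{"name": "play_rows", "arguments": {"plan": [{"dx": 0, "dy": 0, "dz": 1, "wx": 0, "wy": 0, "wz": 0, "grip": 0}, {"dx": 0, "dy": 0, "dz": 2, "wx": 0, "wy": 0, "wz": 0, "grip": 0}, {"dx": 0, "dy": 0, "dz": 2, "wx": 0, "wy": 0, "wz": 0, "grip": 0}]}}

```text
t: 10.65
eef_pos: [0.537, -0.0958, 0.0603]
orientation: [0.0, 0.628, 0.779, -0.0]
wrist_force: [-4.3, -1.0, 12.0]
finger_gap: 0.0114
finger_force: 52.4
```

Call:
{"name": "play_rows", "arguments": {"plan": [{"dx": 0, "dy": 1, "dz": 0, "wx": 0, "wy": 0, "wz": 0, "grip": 0}, {"dx": 0, "dy": 1.5, "dz": 0, "wx": 0, "wy": 0, "wz": 0, "grip": 0}, {"dx": 0, "dy": 1.5, "dz": 0, "wx": 0, "wy": 0, "wz": 0, "grip": 0}]}}

```text
t: 10.95
eef_pos: [0.5374, -0.0957, 0.0603]
orientation: [-0.0, 0.628, 0.778, -0.001]
wrist_force: [-11.2, -2.0, 19.1]
finger_gap: 0.0112
finger_force: 53.4
```

Call:
{"name": "play_rows", "arguments": {"plan": [{"dx": 0, "dy": 0, "dz": -1.5, "wx": 0, "wy": 0, "wz": 0, "grip": 0}, {"dx": 0, "dy": 0, "dz": -1.5, "wx": 0, "wy": 0, "wz": 0, "grip": 0}, {"dx": 0, "dy": 0, "dz": -1.5, "wx": 0, "wy": 0, "wz": 0, "grip": 0}]}}

```text
t: 11.25
eef_pos: [0.5382, -0.0954, 0.0607]
orientation: [0.0, 0.628, 0.779, 0.0]
wrist_force: [0.1, -0.3, -2.7]
finger_gap: 0.0114
finger_force: 50.4
```

Run:
```python
from h import *
s=arm.get_state();t=np.array([.5085,-.2088]);a=.214;d=s['eef_pos'][:2]-t;f=s['wrist_force']
print(s['t'],s['eef_pos'],d@[np.cos(a),np.sin(a)],d@[-np.sin(a),np.cos(a)],psi()-a-np.pi/2,f)
```

```text
11.25 [ 0.5382196  -0.09535763  0.06068112] 0.05313346366470995 0.10454310069517248 5.917660805820901e-07 [ 0.10467942 -0.27858696 -2.69267155]
```

Call:
{"name": "play_rows", "arguments": {"plan": [{"dx": 0, "dy": 0.5, "dz": 0, "wx": 0, "wy": 0, "wz": 0, "grip": 0}, {"dx": 0, "dy": 1, "dz": 0, "wx": 0, "wy": 0, "wz": 0, "grip": 0}, {"dx": 0, "dy": 1, "dz": 0, "wx": 0, "wy": 0, "wz": 0, "grip": 0}]}}

```text
t: 11.55
eef_pos: [0.5392, -0.095, 0.0607]
orientation: [-0.0, 0.628, 0.779, 0.0]
wrist_force: [0.0, -0.7, -2.1]
finger_gap: 0.0111
finger_force: 50.4
```

Call:
{"name": "play_rows", "arguments": {"plan": [{"dx": 0, "dy": 0.5, "dz": 0, "wx": 0, "wy": 0, "wz": 0, "grip": 0}, {"dx": 0, "dy": 1, "dz": 0, "wx": 0, "wy": 0, "wz": 0, "grip": 0}, {"dx": 0, "dy": 1, "dz": 0, "wx": 0, "wy": 0, "wz": 0, "grip": 0}]}}

```text
t: 11.85
eef_pos: [0.5399, -0.095, 0.0607]
orientation: [-0.0, 0.628, 0.779, -0.0]
wrist_force: [-1.9, -1.1, -0.3]
finger_gap: 0.0112
finger_force: 50.6
```

Call:
{"name": "play_rows", "arguments": {"plan": [{"dx": 0, "dy": -0.3, "dz": 0.6, "wx": 0, "wy": 0, "wz": 0, "grip": 0}, {"dx": -8, "dy": -0.3, "dz": 0.6, "wx": 0, "wy": 0, "wz": 0, "grip": 0}, {"dx": -20, "dy": -0.3, "dz": 0.6, "wx": 0, "wy": 0, "wz": 0, "grip": 0}, {"dx": -32, "dy": -0.3, "dz": 0.6, "wx": 0, "wy": 0, "wz": 0, "grip": 0}, {"dx": -40, "dy": -0.3, "dz": 0.6, "wx": 0, "wy": 0, "wz": 0, "grip": 0}, {"dx": -40, "dy": -0.3, "dz": 0.6, "wx": 0, "wy": 0, "wz": 0, "grip": 0}]}}

```text
t: 12.45
eef_pos: [0.5484, -0.1346, 0.0604]
orientation: [-0.0, 0.628, 0.778, 0.0]
wrist_force: [-2.8, -0.7, 3.8]
finger_gap: 0.0112
finger_force: 51.2
```

```bash
cat >> h.py <<'E'
def st():
    s=arm.get_state();t=np.array([.5085,-.2088]);a=.214;d=s['eef_pos'][:2]-t;f=s['wrist_force']
    print(s['t'],'x %.1f y %.1f z %.1f yaw %.4f'%(1e3*d@[np.cos(a),np.sin(a)],1e3*d@[-np.sin(a),np.cos(a)],1e3*s['eef_pos'][2],psi()-a-np.pi/2),f.round(1),s['torque'].round(2))
E
python3 -c "
from h import *
st()"
```

```text
12.45 x 54.8 y 64.0 z 60.4 yaw -0.0009 [-2.8 -0.7  3.8] [-0.15  0.81  0.05]
```

Call:
{"name": "play_rows", "arguments": {"plan": [{"dx": -8, "dy": 0, "dz": 0, "wx": 0, "wy": 0, "wz": 0, "grip": 0}, {"dx": -18, "dy": 0, "dz": 0, "wx": 0, "wy": 0, "wz": 0, "grip": 0}, {"dx": -28, "dy": 0, "dz": 0, "wx": 0, "wy": 0, "wz": 0, "grip": 0}, {"dx": -38, "dy": 0, "dz": 0, "wx": 0, "wy": 0, "wz": 0, "grip": 0}, {"dx": -48, "dy": 0, "dz": 0, "wx": 0, "wy": 0, "wz": 0, "grip": 0}, {"dx": -58, "dy": 0, "dz": 0, "wx": 0, "wy": 0, "wz": 0, "grip": 0}, {"dx": -65, "dy": 0, "dz": 0, "wx": 0, "wy": 0, "wz": 0, "grip": 0}, {"dx": -65, "dy": 0, "dz": 0, "wx": 0, "wy": 0, "wz": 0, "grip": 0}]}}

```text
t: 13.25
eef_pos: [0.5619, -0.1969, 0.0604]
orientation: [-0.001, 0.627, 0.779, 0.0]
wrist_force: [-5.3, 2.0, 6.2]
finger_gap: 0.0113
finger_force: 51.5
```

```bash
python3 -c "
from h import *
st()"
```

```text
13.25 x 54.7 y 0.3 z 60.4 yaw 0.0003 [-5.3  2.   6.2] [ 0.62  1.26 -0.06]
```

Call:
{"name": "play_rows", "arguments": {"plan": [{"dx": -8, "dy": -0.2, "dz": 0, "wx": 0, "wy": 0, "wz": 0, "grip": 0}, {"dx": -18, "dy": -0.2, "dz": 0, "wx": 0, "wy": 0, "wz": 0, "grip": 0}, {"dx": -28, "dy": -0.3, "dz": 0, "wx": 0, "wy": 0, "wz": 0, "grip": 0}, {"dx": -38, "dy": -0.3, "dz": 0, "wx": 0, "wy": 0, "wz": 0, "grip": 0}, {"dx": -48, "dy": -0.3, "dz": 0, "wx": 0, "wy": 0, "wz": 0, "grip": 0}, {"dx": -58, "dy": -0.3, "dz": 0, "wx": 0, "wy": 0, "wz": 0, "grip": 0}, {"dx": -66, "dy": -0.3, "dz": 0, "wx": 0, "wy": 0, "wz": 0, "grip": 0}, {"dx": -70, "dy": -0.3, "dz": 0, "wx": 0, "wy": 0, "wz": 0, "grip": 0}, {"dx": -70, "dy": -0.3, "dz": 0, "wx": 0, "wy": 0, "wz": 0, "grip": 0}, {"dx": -70, "dy": -0.3, "dz": 0, "wx": 0, "wy": 0, "wz": 0, "grip": 0}]}}

```text
t: 14.25
eef_pos: [0.5768, -0.2656, 0.0604]
orientation: [-0.0, 0.627, 0.779, 0.0]
wrist_force: [-4.7, 2.3, 4.4]
finger_gap: 0.0115
finger_force: 51.4
```

```bash
python3 -c "
from h import *
st()"
```

```text
14.25 x 54.7 y -70.0 z 60.4 yaw 0.0005 [-4.7  2.3  4.4] [0.61 0.89 0.02]
```

Call:
{"name": "play_rows", "arguments": {"plan": [{"dx": 0, "dy": -0.3, "dz": -0.3, "wx": 0, "wy": 0, "wz": 0, "grip": 0}, {"dx": 0, "dy": -0.3, "dz": -0.3, "wx": 0, "wy": 0, "wz": 0, "grip": 45}, {"dx": 0, "dy": -0.3, "dz": -0.3, "wx": 0, "wy": 0, "wz": 0, "grip": 45}, {"dx": 0, "dy": -0.3, "dz": -0.3, "wx": 0, "wy": 0, "wz": 0, "grip": 45}, {"dx": 0, "dy": -0.3, "dz": -0.3, "wx": 0, "wy": 0, "wz": 0, "grip": 45}, {"dx": 0, "dy": -0.3, "dz": -20, "wx": 0, "wy": 0, "wz": 0, "grip": 45}, {"dx": 0, "dy": -0.3, "dz": -55, "wx": 0, "wy": 0, "wz": 0, "grip": 45}, {"dx": 0, "dy": -0.3, "dz": -100, "wx": 0, "wy": 0, "wz": 0, "grip": 45}, {"dx": 0, "dy": -0.3, "dz": -140, "wx": 0, "wy": 0, "wz": 0, "grip": 45}, {"dx": 0, "dy": -0.3, "dz": -160, "wx": 0, "wy": 0, "wz": 0, "grip": 45}, {"dx": 0, "dy": -0.3, "dz": -160, "wx": 0, "wy": 0, "wz": 0, "grip": 45}, {"dx": 0, "dy": -0.3, "dz": -160, "wx": 0, "wy": 0, "wz": 0, "grip": 45}]}}

```text
t: 15.45
eef_pos: [0.5764, -0.2662, 0.2201]
orientation: [0.0, 0.628, 0.779, -0.0]
wrist_force: [0.1, -0.1, -0.9]
finger_gap: 0.0386
finger_force: 0.0
```

Run:
```python
from h import *
st();a=cam('wrist')['pixels'];b=cam('scene')['pixels']
b=cv2.resize(b[110:300,130:400],(400,281))
a=cv2.resize(a,(400,250))
o=np.zeros((540,400,3),np.uint8);o[:250]=a;o[255:536]=b
cv2.imwrite('pics/f.png',o[:,:,::-1])
```

```text
15.45 x 54.2 y -70.5 z 220.1 yaw -0.0001 [ 0.1 -0.1 -0.9] [-0.01 -0.02 -0.03]
```

View pics/f.png

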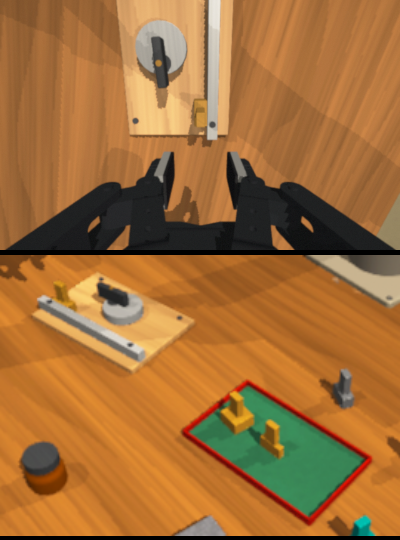

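The gauge stands against the fence past the disc (wrist view, 200,113), and the other two are still in the tray. I'm handing the job in.

```bash
python3 -c "
from station import arm
print(arm.finish_job())"
```

```text
the job is handed in; nothing more can be done
None
```

The job is handed in at about 15.5 s: the disc is set to a gap of about 30 mm, and the middle gauge was slid along the fence and let go standing on the bed about 34 mm past the disc; the other two gauges were not touched.

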